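# Roll a bronze sleeve up the loading ramp into its seat

## Robot

A 6-joint arm with a two-finger parallel gripper is mounted at the origin on a cart in front of the work surface, level with it; the furniture and walls round the work are solid. World frame = base frame: x ahead of the robot, y to its left, z up, the work surface at z = 0. Lengths are in mm, angles in rad, forces in N, time in s.
With the tool pointing down it reaches from about 275 to 1000 mm from the base axis. Payload 8.4 kg.
Tool frame: the origin (TCP) lies where the fingers leave the gripper's body, on its centre line; the fingertips stand 73 mm ahead of it and the grasp point (between the pads) lies 54 mm ahead of it (grip_point_offset is the distance from the TCP to the grasp point, in mm); z points along the fingers, y is the direction in which the jaws open and shut (so a half turn about z gives the same grasp; the last joint's range is limited). The gripper opens to 85 mm and grips with 20 to 120 N. Pads are 22 mm wide; open, the fingers measure 114 mm over their backs; the gripper's body (76 mm by 85 mm) begins 54 mm behind the grasp point. The pads swing forward as they close: fully open they stand 13 mm farther back than shut.
Start: joints at [-1.284, 0.353, 1.633, -0, 1.155, -0.002], TCP at [178, -599.12, 303.881] pointing down, gripper open.
Joint ranges: [-2.63, 2.63], [-0.92, 2.1], [0.06, 2.66], [-1.3, 4.44], [0, 2.69], [-3.02, 3.02]. Speed limits (rad/s): [2.22, 2.22, 2.79, 3.14, 3.14, 3.14].

## Interface

Orientations are given as [roll, pitch, yaw] about the fixed x, y, z axes, in that order (R = Rz(yaw) Ry(pitch) Rx(roll)).
In Python, from rig import sense, grab_frame, sign_off, grip_point_offset gives the robot as it stands. The module is installed in compiled form; this text tells all that it offers.
- The arm moves only by the tool drive_tool, never from a script. Its argument "targets" is one flat list of numbers, 7 for each row, row after row: the shift along the tool's x, y, z in m, then the turn, a rotation vector about the tool's x, y, z in rad, then the opening, from 0 (shut) to 1 (fully open). In form: [tx, ty, tz, wx, wy, wz, grip, tx, ty, tz, wx, wy, wz, grip, ...]. A call has 1 to 12 rows; each row is the pose to reach, as a shift and turn from the pose commanded when the call began, along the tool's axes at that moment; what a row does not reach only later rows make up. A row lasts 1/12 s, in which the tool goes at most 41.7 mm and 7.16 degrees, less where a joint would pass 70% of its speed; a pose out of reach is approached as far as the arm can. A call with a gripper value outside its range is refused whole. The fingers move at their own pace and stop on an object; "force" is the grip in N (left out, the last holds). Time passes only in rows, so rows that repeat a pose let the fingers close. It gives the time, the measured TCP pose, the force and the opening at its end, in the units of the state.
- sense(): the state, without advancing time (a new reading comes with each control period).
- grab_frame(name): name is "scene" or "top"; returns a dict with "color" (400x640x3 uint8, blue, green, red), "vertical_fov" (degrees; the focal length in pixels is half the picture's height over the tangent of half this angle, whatever the lens; pixels are square), "cx", "cy" (the principal point, pixels), "world_from_camera" (4x4, takes a point from camera to world coordinates). Camera axes: x right, y down, z forward; pixel columns grow to the right and rows downward; lengths in mm; the calibration is good to about 2 mm. A picture is of the moment at which its call begins. There is no depth.
- sign_off(): hands the job in, once; it reports no verdict.
The state is a dict: "clock": time; "qpos": joint angles; "qvel": joint speeds; "joint_efforts": joint torques, N m; "eef_pos": TCP position; "tcp_rot": TCP orientation; "contact_force": force on the tool from outside, world axes, zero at the start; "wrist_torque": the same for the moment, N m; "opening": opening from 0.0 (shut) to 1.0 (fully open).
Only numpy, scipy, OpenCV 4.12 (cv2) and the standard library are available. Lean on these libraries where they do the work, as an engineer would, in place of code of your own. Each camera call takes 0.05 s, during which the arm holds its last target. There are 200 camera calls.

## Task

Push the big bronze sleeve slowly up the blue ramp with your fingertips, over the crest, until it lies in its seat against the yellow stop, then take your hand away. Keep it against the fingers all the way up so that it never rolls back or runs free on the slope; do not take it between the fingers or lift it, and leave the other things where they stand.

Things in the scene. Friction and masses are not known exactly. Their poses are not given: they have to be found in the camera images.
- ramp: Fixed blue ramp, aluminium running surface, 252 mm long, 92 wide. Origin: middle of its underside on the table; x points uphill (level), z up. Surface in this frame: level foot at z = 8 mm from x = -125 to -55 mm (lip 4 mm higher at its low end), then 9 degrees up to the crest. Guide rails on both sides, 76 mm apart, 5 mm thick, stand 12 mm above the surface.
- crest (a point): Fixed point on the ramp's running surface at the top of the slope, mid-width: x = 65, z = 27 mm in the ramp's frame. Beyond it the surface falls 12 degrees to the stop.
- stop (a point): Fixed point at the foot of the yellow stop plate's face, mid-width, where the running surface ends: x = 111, z = 17 mm in the ramp's frame. The plate rises to 58 mm above the table.
- sleeve_center (a point): Centre of the oiled bronze sleeve (yellow metal, 50 mm diameter, 70 mm long, dark bore ends, about 0.35 kg, slippery, solid to the touch). Loose. It lies across the ramp between the rails, first on the level foot; its own y axis is the axis it rolls about, the others turn as it rolls. Pushing it up takes one to a few N.
- seat (a point): Fixed point on the ramp where the centre of the sleeve lies when it rests in the seat, touching both the yellow stop and the short down-slope behind the crest (x = 86 mm, z = 48 mm in the ramp's frame). There it stays by itself.
- vial: Bystander, not to be disturbed: clear glass vial, 30 mm across, 67 mm tall, standing upright; origin at the centre of its underside.
- crimp_die: Bystander, not to be disturbed: grey stepped steel die, 44 mm across, 34 mm tall, standing; origin at the centre of its underside.
- guide_bush: Bystander, not to be disturbed: small pale brass flanged bush, 30 mm across, 27 mm tall, standing; origin at the centre of its underside.
- bearing: Bystander, not to be disturbed: ball bearing lying flat, 40 mm across, 12 mm thick; origin at the centre of its underside.

How it is judged:
By the outcome, as a careful person would: the job done as asked, in the order asked, and still so for the second after the job is handed in, with the robot touching nothing.
It also fails if it takes over 38 s, if anything falls off the work surface, if the arm or the gripper's body presses on something with over 40 N, if the wrist force passes 120 N, or if a joint passes its speed limit or range.

## Working session

There is one attempt and no reset: what is moved stays moved. The work goes in short steps, Python scripts to look and compute and a tool call to move; the robot and the scene stay as the last step left them, time stands still between calls to the robot, and variables do not carry over. Pictures are saved under pics/ and viewed, about 8 in all and at most 12, crops included, and the job is handed in when it is done.

Besides the shell and the picture viewer there is one more tool, called after "Emit:" in YAML: its name, and indented under it one key for each argument. drive_tool: Moves the arm, as the interface text tells. Its arguments: {"type":"object","properties":{"targets":{"type":"array"},"force":{"type":"number"}},"required":["targets"]}

```bash
mkdir -p pics; cat > h.py <<'E'
import numpy as np, cv2
from rig import *
def shot(n,out):
    f=grab_frame(n); cv2.imwrite('pics/'+out,f['color']); np.savez('pics/'+out+'.npz',**{k:f[k] for k in('vertical_fov','cx','cy','world_from_camera','color')}); return f
def ray(f,u,v):
    F=200/np.tan(np.radians(float(f['vertical_fov']))/2); T=np.array(f['world_from_camera'])
    d=T[:3,:3]@np.array([(u-f['cx'])/F,(v-f['cy'])/F,1]); return T[:3,3],d
def onz(f,u,v,z):
    o,d=ray(f,u,v); return o+d*(z-o[2])/d[2]
def proj(f,p):
    F=200/np.tan(np.radians(float(f['vertical_fov']))/2); T=np.linalg.inv(np.array(f['world_from_camera']))
    c=T[:3,:3]@np.array(p)+T[:3,3]; return c[0]/c[2]*F+f['cx'],c[1]/c[2]*F+f['cy']
E
python3 - <<'E'
from h import *
for n in('scene','top'):
    f=shot(n,n+'1.png'); print(n,f['vertical_fov'],f['cx'],f['cy'],np.round(f['world_from_camera'],3).tolist())
print(sense())
E
```

```text
scene 42.36879554278236 313.6276833420644 204.3094193529848 [[0.33, 0.375, -0.866, 1814.875], [0.944, -0.144, 0.297, -414.833], [-0.013, -0.916, -0.402, 613.753], [0.0, 0.0, 0.0, 1.0]]
top 49.522899252176245 320.9594132914549 202.93404494977239 [[-0.023, -0.995, 0.099, 574.377], [-1.0, 0.023, -0.002, -40.234], [-0.0, -0.099, -0.995, 1007.349], [0.0, 0.0, 0.0, 1.0]]
{'clock': 0.1, 'qpos': array([-1.28441418e+00,  3.53565744e-01,  1.63403361e+00,  4.72748295e-06,
        1.15521367e+00, -2.41045381e-03]), 'qvel': array([ 3.54491305e-04, -1.22521820e-03, -1.20326782e-03,  6.40953262e-04,
       -1.06462362e-03,  9.58871759e-06]), 'joint_efforts': array([ 4.39793548e-04, -6.06353545e+01, -3.42820930e+01,  8.99271731e-05,
        3.98715958e-03, -1.32281471e-06]), 'eef_pos': array([ 177.89935484, -598.80552224,  303.25610855]), 'tcp_rot': array([-3.14037230e+00, -7.26436745e-06,  2.88790686e-01]), 'contact_force': array([ 0.26426119, -0.03717026, -0.70316641]), 'wrist_torque': array([-0.03111091, -0.01644496,  0.07310818]), 'opening': 1.0015783370585263}
```

View pics/top1.png

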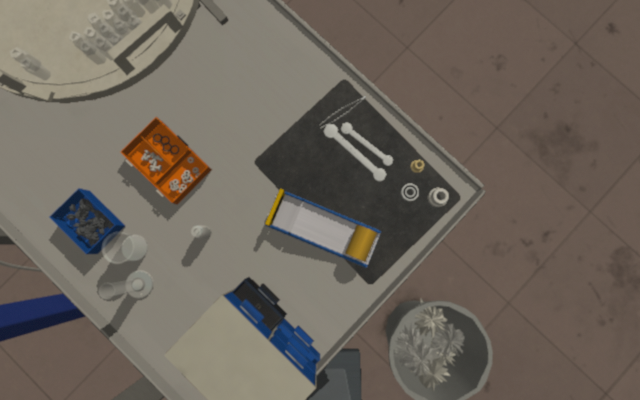

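View pics/scene1.png

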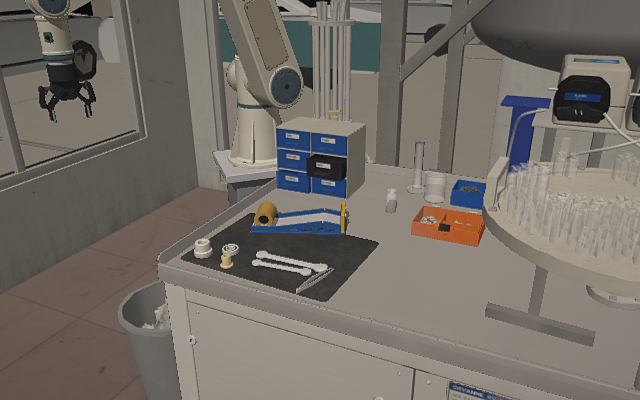

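```bash
python3 - <<'E'
from h import *
a=cv2.imread('pics/top1.png')[170:290,240:400]; cv2.imwrite('pics/c1.png',cv2.resize(a,None,fx=5,fy=5,interpolation=cv2.INTER_CUBIC))
a=cv2.imread('pics/scene1.png')[185:245,235:365]; cv2.imwrite('pics/c2.png',cv2.resize(a,None,fx=6,fy=6,interpolation=cv2.INTER_CUBIC))
E
```

```text
(no output)
```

View pics/c1.png

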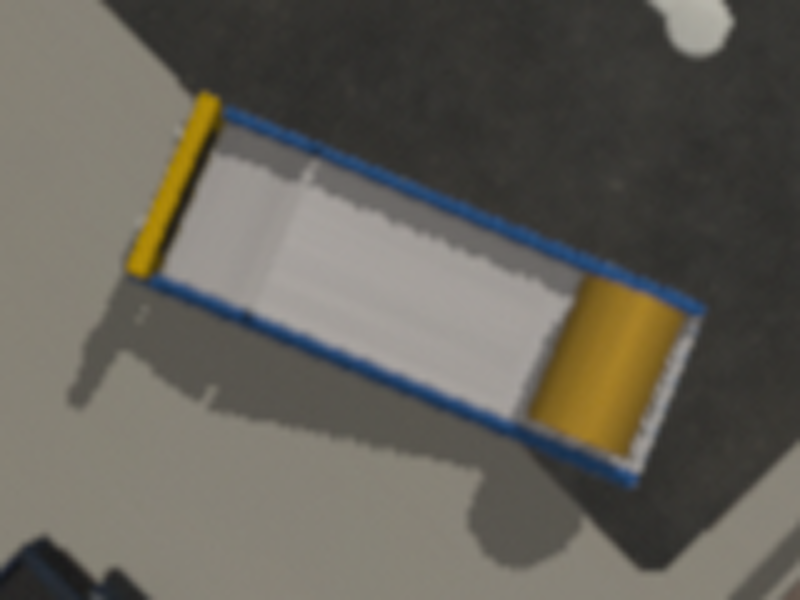

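View pics/c2.png

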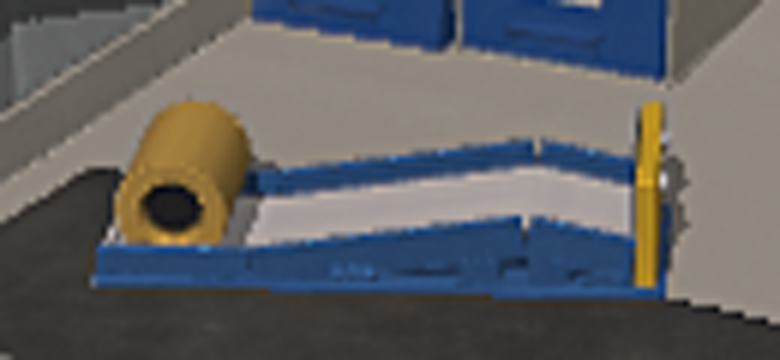

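```bash
cat > fit.py <<'E'
from h import *
from scipy.optimize import least_squares
t=np.load('pics/top1.png.npz'); s=np.load('pics/scene1.png.npz')
P=[(t,705,308,-126,-43,20),(t,635,483,-126,43,20),(t,318,148,65,-40.5,39),(t,247,318,65,40.5,39),(t,163,278,111,38,17),
(s,92,287,-126,-46,0),(s,660,298,126,-46,0),(s,527,215,65,-40.5,39)]
px=lambda c,u,v:(240+u/5,170+v/5) if c is t else (235+u/6,185+v/6)
def W(q,p):
    c,n=np.cos(q[2]),np.sin(q[2]); return [q[0]+c*p[0]-n*p[1],q[1]+n*p[0]+c*p[1],p[2]]
def res(q): return np.concatenate([np.subtract(proj(c,W(q,p)),px(c,u,v)) for c,u,v,*p in P])
if __name__=='__main__':
    r=least_squares(res,[520,0,1.3]); print(r.x.tolist(),np.round(r.fun.reshape(-1,2),1).tolist())
    q=r.x
    # sleeve centre: top outline right edge/left edge mid
    for u,v,z in((605,368,33),):
        print('sleeve top-view',onz(t,240+u/5,170+v/5,58)[:2],onz(t,240+u/5,170+v/5,33)[:2])
    for n in('crest','seat'): print(n,W(q,{'crest':(65,0,27),'seat':(86,0,48)}[n]))
    for x in(-125,-100,-90,0): print(x,W(q,(x,0,33)),[ (u-240)*5 if i==0 else (u-170)*5 for i,u in enumerate(proj(t,W(q,(x,0,33))))])
    print('tcp rot', sense()['tcp_rot'], np.degrees(q[2]))
E
python3 fit.py
```

```text
[615.2813761148683, -45.41019382929946, 1.1593161962183565] [[0.5, -0.2], [0.5, 0.2], [-0.5, 0.3], [-0.2, -0.2], [-0.9, -0.6], [-0.5, -0.2], [0.4, 0.1], [-0.8, -0.9]]
sleeve top-view [ 577.65494582 -127.21678681] [ 577.741275   -129.50738771]
crest [np.float64(641.2791888276306), np.float64(14.16424476773755), 27]
seat [np.float64(649.6784821656), np.float64(33.41137108370336), 48]
-125 [np.float64(565.2855824364792), np.float64(-159.97642190052449), 33] [np.float64(674.052013921739), np.float64(394.38981558127625)]
-100 [np.float64(575.284741172157), np.float64(-137.0631762862795), 33] [np.float64(622.0611509667017), np.float64(373.1186514665519)]
-90 [np.float64(579.2844046664281), np.float64(-127.89787804058147), 33] [np.float64(601.2931893566188), np.float64(364.62179846916285)]
0 [np.float64(615.2813761148683), np.float64(-45.41019382929946), 33] [np.float64(415.1078529338966), np.float64(288.4472819925297)]
tcp rot [-3.14037230e+00 -7.26436745e-06  2.88790686e-01] 66.42392516447224
```

Emit:
drive_tool:
  targets: [0.02, -0.012, 0, 0, 0, -0.04, 0.35, 0.05, -0.031, 0, 0, 0, -0.1, 0.35, 0.084, -0.051, 0, 0, 0, -0.16, 0.35, 0.118, -0.072, 0, 0, 0, -0.23, 0.35, 0.152, -0.093, 0, 0, 0, -0.3, 0.35, 0.186, -0.114, 0, 0, 0, -0.37, 0.35, 0.22, -0.134, 0, 0, 0, -0.44, 0.35, 0.254, -0.155, 0, 0, 0, -0.51, 0.35, 0.288, -0.176, 0, 0, 0, -0.58, 0.35, 0.322, -0.197, 0, 0, 0, -0.65, 0.35, 0.356, -0.218, 0, 0, 0, -0.72, 0.35, 0.386, -0.236, 0, 0, 0, -0.79, 0.35]
  force: 20

```text
clock: 1.1
eef_pos: [481.9, -260.8, 303.7]
tcp_rot: [-3.141, -0.0, 1.083]
contact_force: [0.8, -0.4, 0.9]
opening: 0.35
```

```bash
cat >> h.py <<'E'
from scipy.spatial.transform import Rotation as Ro
Q=(615.28,-45.41,1.1593)
def rel(rx,ry,z):
    "shift in tool axes (m) and turn to ramp-frame point rx,ry, height z, tool down, tool x uphill; also state in ramp frame"
    s=sense(); R=Ro.from_euler('xyz',s['tcp_rot']); c,n=np.cos(Q[2]),np.sin(Q[2])
    p=np.array([Q[0]+c*rx-n*ry,Q[1]+n*rx+c*ry,z]); G=Ro.from_euler('xyz',[np.pi,0,Q[2]])
    d=s['eef_pos']-[Q[0],Q[1],0]; f=s['contact_force']
    print('t',s['clock'],'ramp pos',np.round([c*d[0]+n*d[1],-n*d[0]+c*d[1],d[2]],1),'F',np.round([c*f[0]+n*f[1],-n*f[0]+c*f[1],f[2]],2),'open',round(s['opening'],3))
    print('shift',np.round(R.inv().apply(p-s['eef_pos'])/1e3,4),'turn',np.round((R.inv()*G).as_rotvec(),4))
E
python3 -c "
from h import *
rel(-148,0,180)"
```

```text
t 1.1 ramp pos [-250.8   36.1  303.7] F [-0.07 -0.87  0.91] open 0.35
shift [0.1052 0.0282 0.1237] turn [-0.0003 -0.0003 -0.0766]
```

Emit:
drive_tool:
  targets: [0.03, 0.008, 0, 0, 0, -0.03, 0.35, 0.06, 0.016, 0, 0, 0, -0.06, 0.35, 0.085, 0.023, 0.005, 0, 0, -0.0766, 0.35, 0.1, 0.027, 0.02, 0, 0, -0.0766, 0.35, 0.105, 0.028, 0.045, 0, 0, -0.0766, 0.35, 0.105, 0.028, 0.07, 0, 0, -0.0766, 0.35, 0.105, 0.028, 0.095, 0, 0, -0.0766, 0.35, 0.105, 0.028, 0.115, 0, 0, -0.0766, 0.35, 0.105, 0.028, 0.1237, 0, 0, -0.0766, 0.35, 0.105, 0.028, 0.1237, 0, 0, -0.0766, 0.35, 0.105, 0.028, 0.1237, 0, 0, -0.0766, 0.35]

```text
clock: 2.02
eef_pos: [555.1, -183.7, 180.4]
tcp_rot: [-3.141, 0.0, 1.155]
contact_force: [0.0, 0.3, 1.1]
opening: 0.347
```

```bash
python3 -c "
from h import *
rel(-148,0,95)
f=shot('scene','s2.png');g=shot('top','t2.png')
a=cv2.resize(f['color'][110:250,190:380],(760,560),interpolation=cv2.INTER_CUBIC)
cv2.imwrite('pics/c3.png',a)"
```

```text
t 2.0167 ramp pos [-150.8   -0.2  180.4] F [0.28 0.1  1.14] open 0.347
shift [ 0.0028 -0.0002  0.0854] turn [-0.0005  0.0001 -0.004 ]
```

View pics/c3.png

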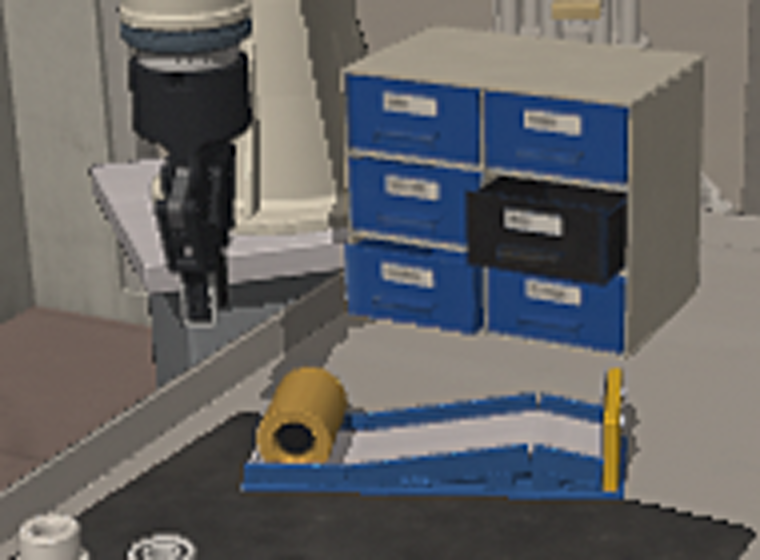

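Emit:
drive_tool:
  targets: [0.001, 0, 0.02, 0, 0, -0.004, 0.35, 0.001, 0, 0.045, 0, 0, -0.004, 0.35, 0.001, 0, 0.065, 0, 0, -0.004, 0.35, 0.001, 0, 0.08, 0, 0, -0.004, 0.35, 0.001, 0, 0.088, 0, 0, -0.004, 0.35, 0.001, 0, 0.0895, 0, 0, -0.004, 0.35, 0.001, 0, 0.0895, 0, 0, -0.004, 0.35]

```text
clock: 2.7
eef_pos: [555.9, -182.9, 91.3]
tcp_rot: [3.141, -0.0, 1.159]
contact_force: [-0.7, 0.4, -0.5]
opening: 0.352
```

```bash
python3 -c "
from h import *
rel(-130,0,90)
f=shot('scene','s3.png');g=shot('top','t3.png')
a=cv2.resize(f['color'][150:250,215:365],None,fx=5,fy=5,interpolation=cv2.INTER_CUBIC)
cv2.imwrite('pics/c4.png',a)"
```

```text
t 2.7 ramp pos [-149.8   -0.6   91.3] F [ 0.1   0.84 -0.46] open 0.352
shift [ 0.0198 -0.0006  0.0013] turn [ 0.0008 -0.0001  0.    ]
```

View pics/c4.png

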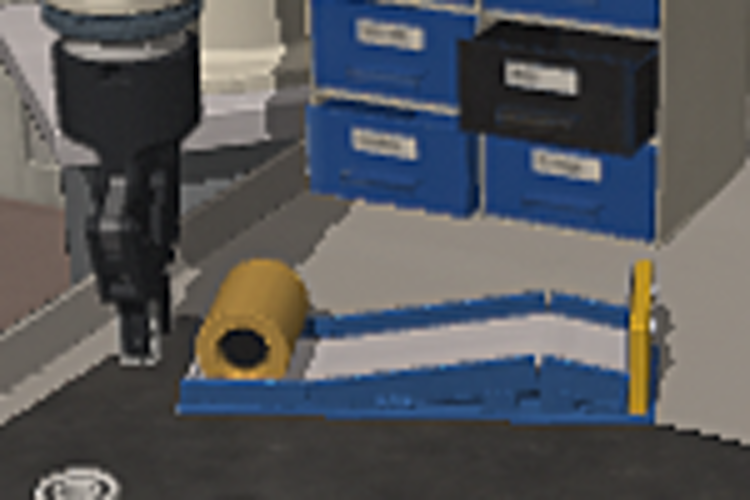

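```bash
python3 -c "
from h import *
from fit import W
f=np.load('pics/s3.png.npz')
for x,y in((-150,-22),(-139,-22),(-161,-22)):
  for z in(15,20,30): u,v=proj(f,W(Q,(x,y,z))); print(x,y,z,round((u-215)*5),round((v-150)*5))"
```

```text
-150 -22 15 136 367
-150 -22 20 136 358
-150 -22 30 134 341
-139 -22 15 157 367
-139 -22 20 156 359
-139 -22 30 155 342
-161 -22 15 116 366
-161 -22 20 115 358
-161 -22 30 114 341
```

Emit:
drive_tool:
  targets: [0.004, -0.0005, 0, 0, 0, 0, 0.35, 0.008, -0.0005, 0, 0, 0, 0, 0.35, 0.011, -0.0005, 0, 0, 0, 0, 0.35, 0.013, -0.0005, 0, 0, 0, 0, 0.35, 0.014, -0.0005, 0, 0, 0, 0, 0.35, 0.015, -0.0005, 0, 0, 0, 0, 0.35, 0.016, -0.0005, 0, 0, 0, 0, 0.35, 0.017, -0.0005, 0, 0, 0, 0, 0.35, 0.018, -0.0005, 0, 0, 0, 0, 0.35, 0.019, -0.0005, 0, 0, 0, 0, 0.35, 0.02, -0.0005, 0, 0, 0, 0, 0.35, 0.021, -0.0005, 0, 0, 0, 0, 0.35]

```text
clock: 3.8
eef_pos: [563.4, -163.2, 90.7]
tcp_rot: [-3.142, 0.0, 1.159]
contact_force: [-0.2, -0.7, 0.0]
opening: 0.35
```

Emit:
drive_tool:
  targets: [0.001, 0, 0, 0, 0, 0, 0.35, 0.002, 0, 0, 0, 0, 0, 0.35, 0.003, 0, 0, 0, 0, 0, 0.35, 0.004, 0, 0, 0, 0, 0, 0.35, 0.005, 0, 0, 0, 0, 0, 0.35, 0.006, 0, 0, 0, 0, 0, 0.35, 0.007, 0, 0, 0, 0, 0, 0.35, 0.008, 0, 0, 0, 0, 0, 0.35, 0.009, 0, 0, 0, 0, 0, 0.35, 0.01, 0, 0, 0, 0, 0, 0.35, 0.011, 0, 0, 0, 0, 0, 0.35, 0.012, 0, 0, 0, 0, 0, 0.35]

```text
clock: 4.8
eef_pos: [568.3, -152.2, 90.7]
tcp_rot: [3.142, -0.0, 1.159]
contact_force: [1.1, -0.4, 0.3]
opening: 0.353
```

```bash
python3 -c "
from h import *
rel(-93,0,90)
f=shot('scene','s4.png')
a=cv2.resize(f['color'][170:245,225:345],None,fx=6,fy=6,interpolation=cv2.INTER_CUBIC)
cv2.imwrite('pics/c5.png',a)"
```

```text
t 4.8 ramp pos [-116.7    0.4   90.7] F [ 0.12 -1.18  0.31] open 0.353
shift [0.0237 0.0004 0.0007] turn [ 0.     -0.      0.0001]
```

View pics/c5.png

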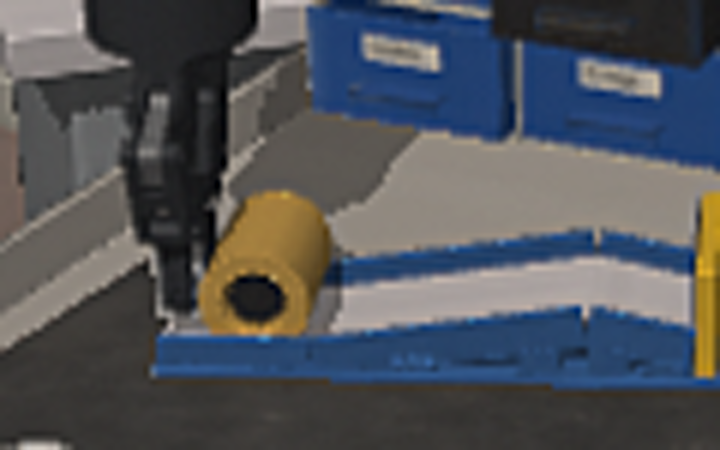

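Emit:
drive_tool:
  targets: [0.001, 0, 0, 0, 0, 0, 0.35, 0.0022, 0, 0, 0, 0, 0, 0.35, 0.0036, 0, 0, 0, 0, 0, 0.35, 0.0052, 0, 0, 0, 0, 0, 0.35, 0.007, 0, 0, 0, 0, 0, 0.35, 0.009, 0, 0, 0, 0, 0, 0.35, 0.011, 0, 0, 0, 0, 0, 0.35, 0.013, 0, 0, 0, 0, 0, 0.35, 0.015, 0, 0, 0, 0, 0, 0.35, 0.017, 0, -0.0003, 0, 0, 0, 0.35, 0.019, 0, -0.0006, 0, 0, 0, 0.35, 0.021, 0, -0.0009, 0, 0, 0, 0.35]

```text
clock: 5.85
eef_pos: [576.7, -132.8, 91.6]
tcp_rot: [-3.142, -0.0, 1.16]
contact_force: [0.1, 0.1, 0.8]
opening: 0.351
```

Emit:
drive_tool:
  targets: [0.002, 0, -0.0003, 0, 0, 0, 0.35, 0.004, 0, -0.0006, 0, 0, 0, 0.35, 0.006, 0, -0.0009, 0, 0, 0, 0.35, 0.008, 0, -0.0013, 0, 0, 0, 0.35, 0.01, 0, -0.0016, 0, 0, 0, 0.35, 0.012, 0, -0.0019, 0, 0, 0, 0.35, 0.014, 0, -0.0022, 0, 0, 0, 0.35, 0.016, 0, -0.0025, 0, 0, 0, 0.35, 0.018, 0, -0.0029, 0, 0, 0, 0.35, 0.02, 0, -0.0032, 0, 0, 0, 0.35, 0.022, 0, -0.0035, 0, 0, 0, 0.35, 0.024, 0, -0.0038, 0, 0, 0, 0.35]

```text
clock: 6.85
eef_pos: [586.3, -110.9, 95.4]
tcp_rot: [3.142, 0.0, 1.159]
contact_force: [-0.8, -2.6, 0.9]
opening: 0.351
```

Emit:
drive_tool:
  targets: [0.002, 0, -0.0003, 0, 0, 0, 0.35, 0.004, 0, -0.0006, 0, 0, 0, 0.35, 0.006, 0, -0.0009, 0, 0, 0, 0.35, 0.008, 0, -0.0013, 0, 0, 0, 0.35, 0.01, 0, -0.0016, 0, 0, 0, 0.35, 0.012, 0, -0.0019, 0, 0, 0, 0.35, 0.014, 0, -0.0022, 0, 0, 0, 0.35, 0.016, 0, -0.0025, 0, 0, 0, 0.35, 0.018, 0, -0.0029, 0, 0, 0, 0.35, 0.02, 0, -0.0032, 0, 0, 0, 0.35, 0.022, 0, -0.0035, 0, 0, 0, 0.35, 0.024, 0, -0.0038, 0, 0, 0, 0.35]

```text
clock: 7.85
eef_pos: [595.9, -88.8, 99.2]
tcp_rot: [3.142, -0.0, 1.159]
contact_force: [-0.6, -2.3, 1.5]
opening: 0.354
```

```bash
python3 -c "
from h import *
rel(25,0,110)
f=shot('scene','s5.png')
a=cv2.resize(f['color'][165:245,225:365],None,fx=5,fy=5,interpolation=cv2.INTER_CUBIC)
cv2.imwrite('pics/c6.png',a)"
```

```text
t 7.85 ramp pos [-47.6   0.4  99.2] F [-2.33 -0.39  1.5 ] open 0.354
shift [ 0.0726  0.0004 -0.0108] turn [ 0.     -0.      0.0001]
```

View pics/c6.png

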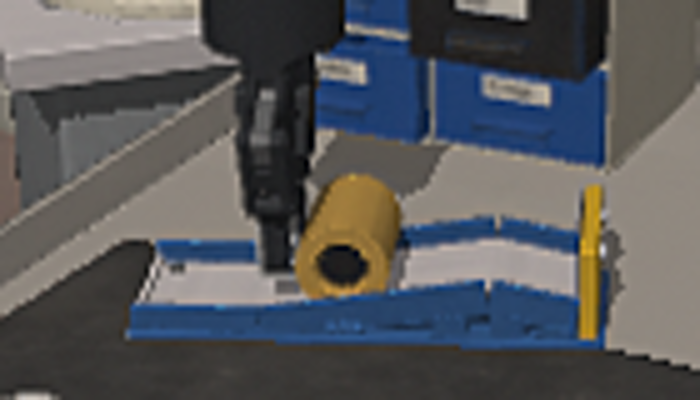

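Emit:
drive_tool:
  targets: [0.002, 0, -0.0003, 0, 0, 0, 0.35, 0.004, 0, -0.0006, 0, 0, 0, 0.35, 0.006, 0, -0.0009, 0, 0, 0, 0.35, 0.008, 0, -0.0013, 0, 0, 0, 0.35, 0.01, 0, -0.0016, 0, 0, 0, 0.35, 0.012, 0, -0.0019, 0, 0, 0, 0.35, 0.014, 0, -0.0022, 0, 0, 0, 0.35, 0.016, 0, -0.0025, 0, 0, 0, 0.35, 0.018, 0, -0.0029, 0, 0, 0, 0.35, 0.02, 0, -0.0032, 0, 0, 0, 0.35, 0.022, 0, -0.0035, 0, 0, 0, 0.35, 0.024, 0, -0.0038, 0, 0, 0, 0.35]

```text
clock: 8.9
eef_pos: [605.5, -66.8, 103.0]
tcp_rot: [-3.142, 0.0, 1.159]
contact_force: [-1.2, -3.0, 2.3]
opening: 0.353
```

Emit:
drive_tool:
  targets: [0.002, 0, -0.0003, 0, 0, 0, 0.35, 0.004, 0, -0.0006, 0, 0, 0, 0.35, 0.006, 0, -0.0009, 0, 0, 0, 0.35, 0.008, 0, -0.0013, 0, 0, 0, 0.35, 0.01, 0, -0.0016, 0, 0, 0, 0.35, 0.012, 0, -0.0019, 0, 0, 0, 0.35, 0.014, 0, -0.0022, 0, 0, 0, 0.35, 0.016, 0, -0.0025, 0, 0, 0, 0.35, 0.018, 0, -0.0029, 0, 0, 0, 0.35, 0.02, 0, -0.0032, 0, 0, 0, 0.35, 0.022, 0, -0.0035, 0, 0, 0, 0.35, 0.024, 0, -0.0038, 0, 0, 0, 0.35]

```text
clock: 9.9
eef_pos: [615.1, -44.9, 106.8]
tcp_rot: [-3.142, 0.0, 1.159]
contact_force: [-1.7, -2.9, 2.6]
opening: 0.351
```

Emit:
drive_tool:
  targets: [0.002, 0, -0.0003, 0, 0, 0, 0.35, 0.004, 0, -0.0006, 0, 0, 0, 0.35, 0.006, 0, -0.0009, 0, 0, 0, 0.35, 0.008, 0, -0.0013, 0, 0, 0, 0.35, 0.01, 0, -0.0016, 0, 0, 0, 0.35, 0.012, 0, -0.0018, 0, 0, 0, 0.35, 0.0135, 0, -0.002, 0, 0, 0, 0.35, 0.015, 0, -0.0022, 0, 0, 0, 0.35, 0.0165, 0, -0.0024, 0, 0, 0, 0.35, 0.0178, 0, -0.0026, 0, 0, 0, 0.35, 0.019, 0, -0.0028, 0, 0, 0, 0.35, 0.02, 0, -0.003, 0, 0, 0, 0.35]

```text
clock: 10.9
eef_pos: [623.0, -26.6, 109.8]
tcp_rot: [-3.142, -0.0, 1.159]
contact_force: [-0.7, -3.1, 1.7]
opening: 0.352
```

```bash
python3 -c "
from h import *
rel(49,0,110)"
```

```text
t 10.9 ramp pos [ 20.4   0.4 109.8] F [-3.1  -0.55  1.71] open 0.352
shift [ 0.0286  0.0004 -0.0002] turn [-0.     -0.      0.0001]
```

Emit:
drive_tool:
  targets: [0.001, 0, -0.0001, 0, 0, 0, 0.35, 0.002, 0, -0.0002, 0, 0, 0, 0.35, 0.003, 0, -0.0003, 0, 0, 0, 0.35, 0.004, 0, -0.0004, 0, 0, 0, 0.35, 0.0048, 0, -0.0004, 0, 0, 0, 0.35, 0.0056, 0, -0.0004, 0, 0, 0, 0.35, 0.0064, 0, -0.0004, 0, 0, 0, 0.35, 0.0072, 0, -0.0004, 0, 0, 0, 0.35, 0.008, 0, -0.0004, 0, 0, 0, 0.35, 0.0088, 0, -0.0004, 0, 0, 0, 0.35, 0.0096, 0, -0.0004, 0, 0, 0, 0.35, 0.0104, 0, -0.0004, 0, 0, 0, 0.35]

```text
clock: 11.9
eef_pos: [627.2, -17.0, 110.1]
tcp_rot: [-3.142, -0.0, 1.159]
contact_force: [-0.0, 0.2, 0.3]
opening: 0.353
```

Emit:
drive_tool:
  targets: [0.001, 0, 0, 0, 0, 0, 0.35, 0.002, 0, 0, 0, 0, 0, 0.35, 0.003, 0, 0, 0, 0, 0, 0.35, 0.004, 0, 0, 0, 0, 0, 0.35, 0.005, 0, 0, 0, 0, 0, 0.35, 0.006, 0, 0, 0, 0, 0, 0.35, 0.007, 0, 0, 0, 0, 0, 0.35, 0.008, 0, 0, 0, 0, 0, 0.35, 0.009, 0, 0, 0, 0, 0, 0.35, 0.01, 0, 0, 0, 0, 0, 0.35]

```text
clock: 12.73
eef_pos: [631.2, -7.9, 110.2]
tcp_rot: [3.142, -0.0, 1.159]
contact_force: [1.2, -0.3, -0.1]
opening: 0.346
```

```bash
python3 -c "
from h import *
rel(49,0,110)
f=shot('scene','s6.png')
a=cv2.resize(f['color'][165:245,225:365],None,fx=5,fy=5,interpolation=cv2.INTER_CUBIC)
cv2.imwrite('pics/c7.png',a)"
```

```text
t 12.7333 ramp pos [ 40.7   0.4 110.2] F [ 0.22 -1.17 -0.14] open 0.346
shift [0.0083 0.0004 0.0002] turn [ 0.     -0.      0.0001]
```

View pics/c7.png

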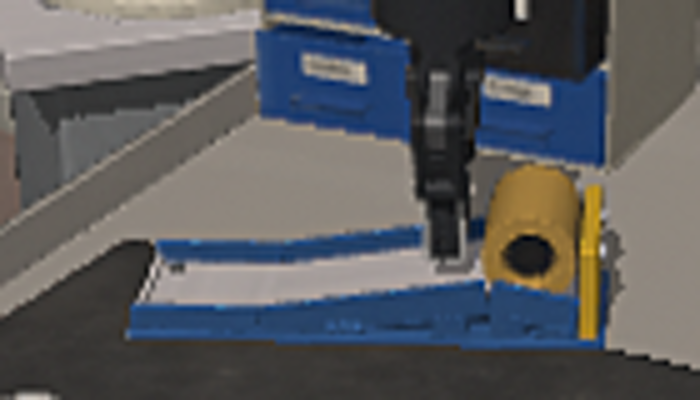

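```bash
python3 -c "
from h import *
from fit import W
f=np.load('pics/s6.png.npz')
for x in(76,81,86):
  u,v=proj(f,W(Q,(x,-35,48))); print(x,round((u-225)*5),round((v-165)*5))"
```

```text
76 507 255
81 516 255
86 526 255
```

Emit:
drive_tool:
  targets: [-0.003, 0, 0, 0, 0, 0, 0.35, -0.008, 0, 0, 0, 0, 0, 0.35, -0.015, 0, -0.002, 0, 0, 0, 0.35, -0.022, 0, -0.006, 0, 0, 0, 0.35, -0.026, 0, -0.015, 0, 0, 0, 0.35, -0.03, 0, -0.03, 0, 0, 0, 0.35, -0.03, 0, -0.055, 0, 0, 0, 0.35, -0.03, 0, -0.08, 0, 0, 0, 0.35, -0.03, 0, -0.105, 0, 0, 0, 0.35, -0.03, 0, -0.13, 0, 0, 0, 0.35, -0.03, 0, -0.145, 0, 0, 0, 0.35, -0.03, 0, -0.15, 0, 0, 0, 0.35]

```text
clock: 13.78
eef_pos: [620.2, -36.1, 264.2]
tcp_rot: [3.137, -0.002, 1.159]
contact_force: [1.0, 0.3, -0.1]
opening: 0.35
```

Emit:
drive_tool:
  targets: [-0.03, 0, 0, 0, 0, 0, 0.35, -0.07, 0, 0, 0, 0, 0, 0.35, -0.11, 0, 0, 0, 0, 0, 0.35, -0.15, 0, 0, 0, 0, 0, 0.35, -0.19, 0, 0, 0, 0, 0, 0.35, -0.22, 0, 0, 0, 0, 0, 0.35, -0.24, 0, 0, 0, 0, 0, 0.35, -0.24, 0, 0, 0, 0, 0, 0.35, -0.24, 0, 0, 0, 0, 0, 0.35]

```text
clock: 14.53
eef_pos: [522.3, -256.4, 259.9]
tcp_rot: [-3.141, -0.0, 1.157]
contact_force: [-0.4, 0.1, -0.4]
opening: 0.349
```

```bash
python3 -c "
from h import *
rel(49,0,110)
f=shot('scene','s7.png');g=shot('top','t7.png')
a=cv2.resize(f['color'][165:285,165:365],(800,480),interpolation=cv2.INTER_CUBIC)
cv2.imwrite('pics/c8.png',a)
b=cv2.resize(g['color'][140:280,180:460],(800,400),interpolation=cv2.INTER_CUBIC)
cv2.imwrite('pics/c9.png',b)"
```

```text
t 14.5333 ramp pos [-230.5    0.8  259.9] F [-0.07  0.46 -0.36] open 0.349
shift [2.795e-01 2.000e-04 1.500e-01] turn [-0.0006 -0.0002 -0.0026]
```

View pics/c8.png

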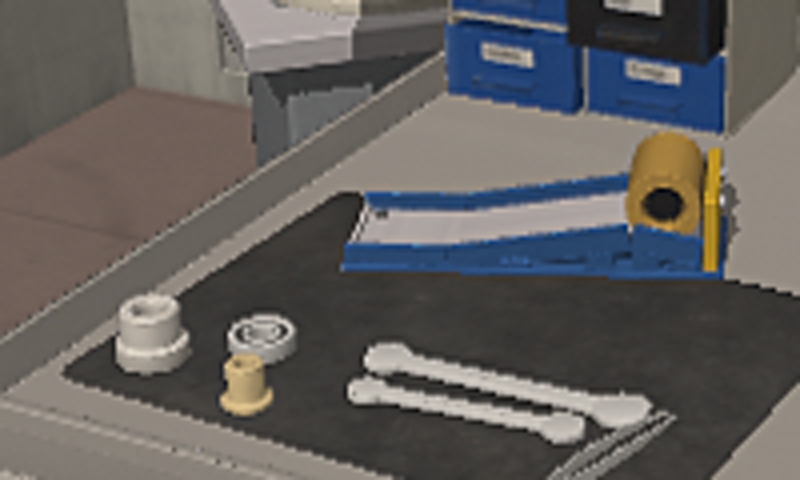

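View pics/c9.png

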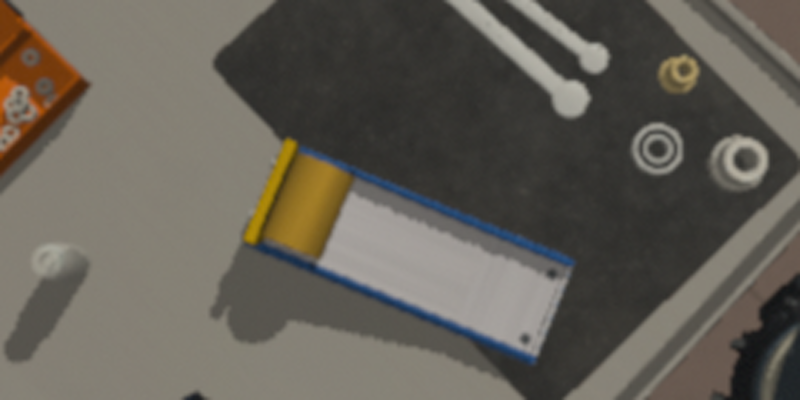

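The sleeve lies in its seat against the yellow plate: its near end centre is at crop (663,203), pixel (331,216), within a pixel of the calculated seat. It has not moved since the hand left. The vial, bush, bearing and die stand where they were.

```bash
python3 -c "
from h import *
print(sign_off())"
```

```text
the job is handed in; nothing more can be done
None
```

The sleeve lies in its seat against the yellow stop, and I handed the job in at about 15 s with the hand well clear.

- **Push:** I pushed it up the ramp with two partly open fingertips at about 24 mm/s, slowing to about 10 mm/s over the crest. It was never gripped or lifted. The push force read 2 to 3 N on the slope.
- **Past the crest:** The force fell to about zero there, so the sleeve rolled the last roughly 2 cm down into the seat ahead of the fingers. Fingertips behind it cannot hold it back there.
- **On the level foot:** Force readings were at noise level, so contact there is judged from one picture only.
- **Last checks:** With the hand away, the sleeve's end centre was within a pixel or so of the calculated seat position in the scene camera. The top view shows it square against the stop. The vial, crimp die, bush and bearing looked undisturbed. No check failed.

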